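# Refit the axle of a small rolling pin

## Robot

A 6-joint arm with a two-finger parallel gripper is mounted at the origin on a cart in front of the work surface, level with it; the furniture and walls round the work are solid. World frame = base frame: x ahead of the robot, y to its left, z up, the work surface at z = 0. Lengths are in m, angles in rad, forces in N, time in s.
With the tool pointing down it reaches from about 0.3 to 0.775 m from the base axis. Payload 14.6 kg.
Tool frame: the origin (TCP) lies midway between the tips of the shut fingers; the grasp point (between the pads) lies 19 mm behind it (grasp_offset is the distance from the TCP to the grasp point, in m); z points along the fingers, y is the line along which they close (so a half turn about z gives the same grasp; the last joint's range is limited). The gripper opens to 94 mm and grips with 3 to 60 N. Pads are 16 mm wide; open, the fingers measure 119 mm over their backs; the gripper's body (75 mm by 177 mm) begins 78 mm behind the grasp point.
Start: joints at [1.274, 0.3, 1.521, -0, 1.321, -0.067], TCP at [0.125, 0.536, 0.205] pointing down, gripper open.
Joint ranges: [-3.03, 3.03], [-0.79, 2.21], [0.23, 2.52], [-1.04, 4.18], [0, 3.07], [-2.55, 2.55]. Speed limits (rad/s): [2.22, 2.22, 2.57, 3.14, 3.14, 3.14].

## Interface

Orientations are given as [roll, pitch, yaw] about the fixed x, y, z axes, in that order (R = Rz(yaw) Ry(pitch) Rx(roll)).
In Python, from station import * gives the robot as it stands. The module is installed in compiled form; this text tells all that it offers.
- The arm moves only by the tool send_rows, never from a script. Its argument "rows" is a list of rows, each an object of numbers: "dx", "dy", "dz": the shift along the tool's x, y, z in mm; "roll": the turn about the tool's z in degrees; "jaw": the closure, from -1 (fully open) to 1 (shut). In form: [{"dx": .., "dy": .., "dz": .., "roll": .., "jaw": ..}, ...]. A call has 1 to 12 rows; each row shifts and turns the commanded pose from where the row before left it, along the tool's axes as they then stand; what a row does not reach is not made up. A row lasts 1/12 s, in which the tool goes at most 41.7 mm and 7.16 degrees, less where a joint would pass 70% of its speed; a pose out of reach is approached as far as the arm can. A call is refused whole if a number of a shift passes 41.7 or a number of a turn 7.16, either way. A call with a gripper value outside its range is refused whole. The fingers move at their own pace and stop on an object; "force" is the grip in N (left out, the last holds). Time passes only in rows, so rows that do not move let the fingers close. It gives the time, the measured TCP pose, the force, the opening and the grip force at its end, in the units of the state.
- get_obs(): the state, without advancing time (a new reading comes with each control period).
- camera(name): name is "scene" or "side" or "wrist"; returns a dict with "frame" (420x560x3 uint8, red, green, blue), "z_map" (420x560 float32, m along the optical axis (not along the pixel's ray), 0 where there is no reading), "camera_matrix" (3x3 intrinsics, pixels), "rvec" (rotation vector, rad) and "tvec" (3), from world to camera coordinates, as OpenCV has them. Camera axes: x right, y down, z forward; pixel columns grow to the right and rows downward; lengths in m; the calibration is good to about 2 mm. A picture is of the moment at which its call begins.
- hand_in(): hands the job in; it is judged then, once.
The state is a dict: "time_s": time; "qpos": joint angles; "joint_vel": joint speeds; "tau": joint torques, N m; "ee_pos": TCP position; "eef_rot": TCP orientation; "force": force on the tool from outside, world axes, zero at the start; "moment": the same for the moment, N m; "grip_width": finger opening in m; "grip_force": force on a finger pad.
Only numpy, scipy, OpenCV 4.12 (cv2) and the standard library are available. Lean on these libraries where they do the work, as an engineer would, in place of code of your own. Each camera call takes 0.05 s, during which the arm holds its last target. There are 200 camera calls.

## Task

Put the washed rolling pin back together: take the steel axle from its rest, slide its nose partway into the bore of the wooden barrel lying in the cradle and let go, then take hold again at the wooden handle and push it fully home, so that the handle's shoulder meets the barrel. The barrel lies a little loose in its cradle, so feel for the bore and for the end stop, be gentle (never force or jam the axle with more than about 35 newtons), and leave the other kitchen things where they stand.

Things in the scene. Friction and masses are not known exactly. Their poses are not given: they have to be found in the camera images.
- axle: Loose steel rod 14 mm thick, 198 mm long with its wooden handle, 165 to 255 g, lying level in the rest at the start. Origin on its axis at the balance point; x points to the nose. Bare steel from the nose (x = +90 mm, 1.5 mm chamfer) back to x = -60 mm, where the handle's flat shoulder begins; the handle, 26 mm thick, reaches to x = -108 mm.
- axle_nose (a point): Centre of the axle's flat front end. The axle is home when the shoulder of its handle meets the barrel's near end face; the nose is then 150 mm inside the bore. Let go when partway in, the axle stays in the bore but hangs by up to about 0.05 rad, handle end low.
- rest: Fixed wooden stand: base 150 x 64 x 12 mm, two V-notched uprights 12 mm thick and 40 mm wide at x = +65 and x = -40 mm (93 mm free between them), tops 63 mm above the worktop. It holds the axle's axis level along its x, nose to +x, 60 mm above the worktop, balance point within 10 mm of x = 0. Origin: underside, middle of the base.
- cradle: Fixed wooden cradle (base 192 x 100 mm, from x = +14 mm on; cheeks 82 mm high) holding the barrel: light wood, 54 mm in diameter, 170 mm long, a turned handle fixed on its far end. Origin on the worktop, straight below point mouth_middle; x points level along the bore, inward from its mouth; z up. The barrel is always parallel to x, its axis 75 mm above the worktop.
- mouth_middle (a point): Point of the cradle, 75 mm above its origin, where the mouth would be if the barrel lay in its middle position. The real mouth, in the centre of the near end face, is up to 9 mm off along y and 5 mm along x: not measured, to be felt or seen. Bore 16 mm, 19 mm at the chamfered mouth. The barrel shifts sideways if pushed with over 5 N (10 mm at most); lengthwise it withstands 70 N.
- bush (a joint): White bearing bush (15 mm in diameter, 10 mm long) that slides in the bore with about 3 N of drag and stays where it is left; the axle's nose pushes it ahead. Value in m: 0 when its near face is 100 mm inside the mouth, starting at 0 to 0.02, and 0.050 when the axle is home.
- mustard_jar: Bystander: glass jar with a red lid, 66 mm in diameter, 100 mm high; origin at the centre of its underside.
- egg_cup: Bystander: orange egg cup, 48 mm in diameter, 46 mm high; origin at the centre of its underside.
- spice_jar: Bystander: spice jar with a green lid, 46 mm in diameter, 106 mm high; origin at the centre of its underside.
- salt_shaker: Bystander: grey salt shaker, 44 mm in diameter, 90 mm high; origin at the centre of its underside.
Things that resemble listed ones, but are neither listed nor needed, are in the scene too. Of the things shaped like the axle, the steel one is meant.

How it is judged:
By the outcome, as a careful person would: the job done as asked, in the order asked, and still so for the second after the job is handed in, with the robot touching nothing.
It also fails if it takes over 72 s, if anything falls off the work surface, if the arm or the gripper's body presses on something with over 40 N, if the wrist force passes 120 N, or if a joint passes its speed limit or range.

## Working session

There is one attempt and no reset: what is moved stays moved. The work goes in short steps, Python scripts to look and compute and a tool call to move; the robot and the scene stay as the last step left them, time stands still between calls to the robot, and variables do not carry over. Pictures are saved under pics/ and viewed, at most 10 in all, crops included, and the job is handed in when it is done.

Besides the shell and the picture viewer there is one more tool, called after "Call:" in YAML: its name, and indented under it one key for each argument. send_rows: Moves the arm, as the interface text tells. Its arguments: {"type":"object","properties":{"rows":{"type":"array"},"force":{"type":"number"}},"required":["rows"]}

```bash
mkdir -p pics
cat > h.py <<'E'
from station import *
import numpy as np, cv2
def take(n,tag):
    c=camera(n); cv2.imwrite(f'pics/{tag}.png',c['frame'][:,:,::-1]); np.savez(f'pics/{tag}.npz',**c); return c
def load(tag): return dict(np.load(f'pics/{tag}.npz'))
def pt(c,u,v,z=None):
    K=c['camera_matrix'];R=cv2.Rodrigues(c['rvec'])[0];t=c['tvec'].ravel()
    r=np.linalg.inv(K)@np.array([u,v,1.])
    if z is None:
        d=c['z_map'][int(round(v)),int(round(u))]; return R.T@(r*d-t)
    o=-R.T@t; w=R.T@r; return o+w*(z-o[2])/w[2]
def proj(c,P):
    return cv2.projectPoints(np.array(P,float).reshape(-1,1,3),c['rvec'],c['tvec'],c['camera_matrix'],None)[0].reshape(-1,2)
def cloud(c):
    K=c['camera_matrix'];R=cv2.Rodrigues(c['rvec'])[0];t=c['tvec'].ravel()
    h,w=c['z_map'].shape;u,v=np.meshgrid(np.arange(w),np.arange(h))
    r=np.stack([u,v,np.ones_like(u)],-1)@np.linalg.inv(K).T*c['z_map'][...,None]
    return (r-t)@R
E
python3 - <<'E'
from h import *
a=take('scene','s1');b=take('side','d1');take('wrist','w1')
cv2.imwrite('pics/sd.png',np.hstack([a['frame'],b['frame']])[:,:,::-1][:, :])
o=get_obs();print(o)
E
python3 -c "
import cv2
"
```

```text
{'time_s': 0.15, 'qpos': array([ 1.27441151e+00,  3.00349690e-01,  1.52141470e+00,  2.62091138e-05,
        1.32070547e+00, -6.65835393e-02]), 'joint_vel': array([ 0.00252495, -0.00152935, -0.00324671,  0.00056827, -0.0009272 ,
       -0.00183572]), 'tau': array([ 2.76206165e-04, -5.31969345e+01, -3.52819419e+01,  7.07495352e-02,
        2.36569229e-02, -5.83359110e-05]), 'ee_pos': array([0.12521227, 0.5353601 , 0.20502332]), 'eef_rot': array([-3.14071908e+00, -8.36963049e-05,  2.91178484e+00]), 'force': array([ 0.63450582, -0.20743306, -0.71662275]), 'moment': array([ 0.00201153,  0.00537946, -0.04278519]), 'grip_force': 0.0, 'grip_width': 0.09402574643936297}
```

View pics/s1.png

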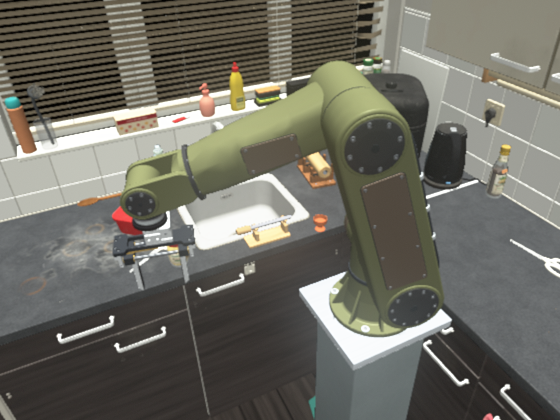

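View pics/d1.png

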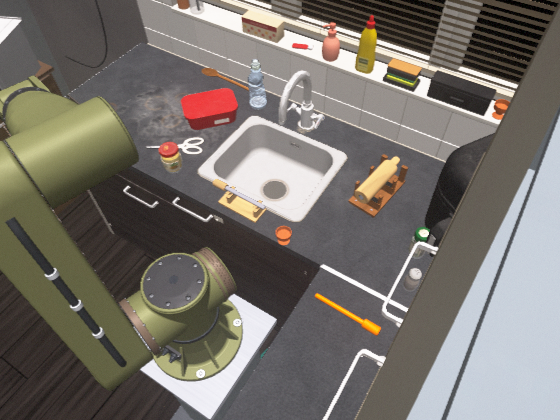

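The scene view shows the arm, the rest with an axle at about (262,230), and the cradle at (318,168). In the side view the rest and axle are at (243,200), and the cradle and barrel at (378,185).

Two things are axle-shaped: the one on the rest at side (240,195) and an orange one at (348,313). The one on the rest looks like steel with a wooden handle, so I'll confirm it in a crop.

Run:
```python
from h import *
c=load('d1');f=c['frame'][140:340,195:445,::-1]
cv2.imwrite('pics/crop1.png',cv2.resize(f,None,fx=3,fy=3,interpolation=cv2.INTER_CUBIC))
for u,v in [(243,200),(378,185),(284,235),(170,150),(422,240),(414,275),(348,313)]: print(u,v,pt(c,u,v).round(3))
```

```text
243 200 [0.429 0.151 0.013]
378 185 [ 0.651 -0.215  0.091]
284 235 [ 0.376 -0.041  0.026]
170 150 [0.424 0.434 0.098]
422 240 [ 0.524 -0.407  0.099]
414 275 [ 0.415 -0.43   0.087]
348 313 [ 0.257 -0.32   0.016]
```

View pics/crop1.png

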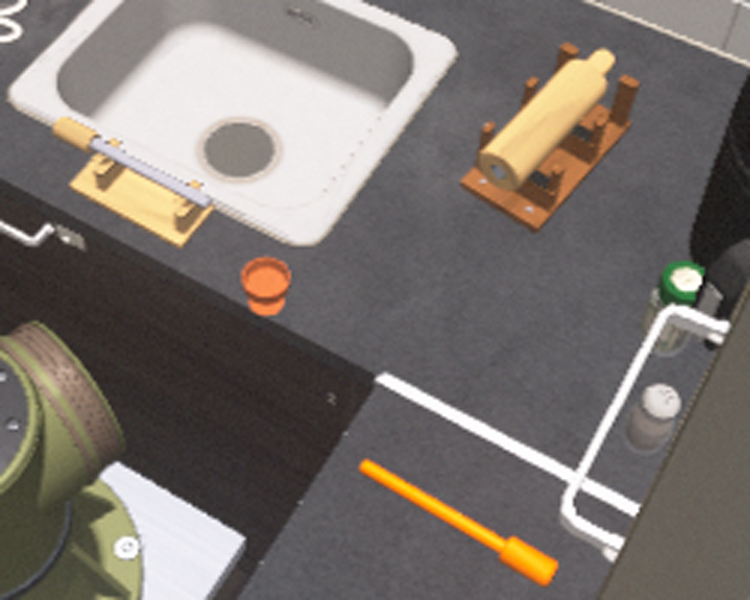

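The crop confirms it: the axle on the rest is grey steel with a wooden handle at crop (75,132) and its nose at (208,202), while the one at (455,520) is all orange and is the decoy. The bore mouth is at crop (497,170).

Run:
```python
from h import *
from scipy.optimize import least_squares
for t in ['d1','s1']:
    c=load(t);P=cloud(c);ok=c['z_map']>0
    f=c['frame'].astype(int)
    # axle
    m=ok&(P[...,2]>.05)&(P[...,2]<.09)&(P[...,0]>.36)&(P[...,0]<.5)&(P[...,1]>0.02)&(P[...,1]<.28)
    q=P[m];print(t,'axle n',len(q))
    if len(q)>20:
        st=q[q[:,2]>.06]
        mu=q.mean(0);d=np.linalg.svd(q-mu)[2][0];s=(q-mu)@d
        print(' mean',mu.round(4),'dir',d.round(4),'s',s.min().round(4),s.max().round(4),'ends',(mu+d*s.min()).round(4),(mu+d*s.max()).round(4),'zmax',q[:,2].max().round(4))
        vs,us=np.nonzero(m);print(' px',us.min(),us.max(),vs.min(),vs.max())
    # barrel
    m=ok&(P[...,2]>.085)&(P[...,2]<.12)&(P[...,0]>.5)&(P[...,0]<.85)&(P[...,1]>-.36)&(P[...,1]<-.1)
    # light wood only
    m&=(f[...,0]>170)
    q=P[m];print(t,'barrel n',len(q))
    if len(q)>30:
        def res(p):
            yaw=p[0];n=np.array([-np.sin(yaw),np.cos(yaw)])
            return np.hypot(q[:,:2]@n-p[1],q[:,2]-p[2])-.027
        xx=(q[:,0],)
        r=least_squares(res,[np.arctan2(*(np.array([-.1,.15]))),-.2,.075],loss='soft_l1',f_scale=.002)
        yaw=r.x[0];d=np.array([np.cos(yaw),np.sin(yaw)]);n=np.array([-d[1],d[0]])
        s=q[:,:2]@d
        print(' yaw',yaw,r.x, 's',np.percentile(s,[0,1,99,100]),'rms',np.sqrt(np.mean(r.fun**2)),'mouth',(d*np.percentile(s,.5)+n*r.x[1]).round(4))
```

```text
d1 axle n 354
 mean [0.4101 0.1543 0.0657] dir [-0.0046 -0.9996 -0.0271] s -0.094 0.1032 ends [0.4106 0.2483 0.0683] [0.4097 0.0512 0.0629] zmax 0.0772
 px 213 265 179 209
d1 barrel n 670
 yaw -0.12047298179763459 [-0.12047298 -0.12483159  0.12233924] s [0.60755998 0.61046612 0.80831752 0.82015852] rms 0.007352129363874175 mouth [ 0.5899 -0.1972]
s1 axle n 319
 mean [0.4129 0.1647 0.0666] dir [-6.000e-04  9.998e-01  1.970e-02] s -0.1093 0.086 ends [0.4129 0.0554 0.0644] [0.4128 0.2507 0.0683] zmax 0.0791
 px 235 290 214 234
s1 barrel n 232
 yaw -0.0821547494351326 [-0.08215475 -0.12446799  0.12282302] s [0.60452419 0.60656269 0.72746609 0.72951783] rms 0.008167931603675035 mouth [ 0.5936 -0.1738]
```

Run:
```python
from h import *
from scipy.optimize import least_squares
for t in ['d1','s1']:
    c=load(t);P=cloud(c);ok=c['z_map']>0
    f=c['frame'].astype(int)
    m=ok&(P[...,2]>.07)&(P[...,2]<.115)&(P[...,0]>.5)&(P[...,0]<.75)&(P[...,1]>-.36)&(P[...,1]<-.1)&(f[...,0]>170)
    q=P[m];print(t,len(q),q[:,2].max())
    def res(p):
        n=np.array([-np.sin(p[0]),np.cos(p[0])])
        return np.hypot(q[:,:2]@n-p[1],q[:,2]-p[2])-.027
    b=None
    for y0 in (-.6,-.3,0):
        n=np.array([-np.sin(y0),np.cos(y0)])
        r=least_squares(res,[y0,n@q[:,:2].mean(0),.075],bounds=([-1.2,-1,.065],[1,1,.085]),loss='soft_l1',f_scale=.001)
        if b is None or r.cost<b.cost:b=r
    yaw=b.x[0];d=np.array([np.cos(yaw),np.sin(yaw)]);n=np.array([-d[1],d[0]])
    good=np.abs(b.fun)<.003;s=q[good][:,:2]@d
    print(b.x.round(4),good.sum(),'s',np.percentile(s,[0,1,99]).round(4),'mouth',(d*s.min()+n*b.x[1]).round(4))
    # cradle base yaw: brown low points
    m=ok&(P[...,2]>.004)&(P[...,2]<.03)&(P[...,0]>.5)&(P[...,0]<.9)&(P[...,1]>-.36)&(P[...,1]<-.1)&(f[...,0]>f[...,2]+25)
    w=P[m][:,:2].astype(np.float32);print(' base',cv2.minAreaRect(w),np.median(P[m][:,2]))
    m=ok&(P[...,2]>.004)&(P[...,2]<.03)&(P[...,0]>.3)&(P[...,0]<.5)&(P[...,1]>0.03)&(P[...,1]<.28)&(f[...,0]>f[...,2]+25)
    w=P[m][:,:2].astype(np.float32);print(' restbase',cv2.minAreaRect(w),np.median(P[m][:,2]))
```

```text
d1 684 0.10671358633663697
[-0.1446 -0.0994  0.0748] 560 s [0.6105 0.6134 0.7717] mouth [ 0.5898 -0.1863]
 base ((0.7320529222488403, -0.19717490673065186), (0.12812814116477966, 0.2703949511051178), 83.42662048339844) 0.014090970784558503
 restbase ((0.41443610191345215, 0.1434575617313385), (0.16721782088279724, 0.0781068205833435), 85.16314697265625) 0.012566107354236586
s1 247 0.11059450587020028
[-0.1339 -0.1054  0.0779] 166 s [0.6101 0.6125 0.7324] mouth [ 0.5906 -0.1859]
 base ((0.72015780210495, -0.22233586013317108), (0.13662472367286682, 0.25603076815605164), 79.061279296875) 0.017374869785854768
 restbase ((0.4251917600631714, 0.13451789319515228), (0.1732037514448166, 0.09340374916791916), 86.4042739868164) 0.014363833045149892
```

Call:
send_rows:
  rows:
    - {"dx":-30,"dy":-26,"jaw":-1}
    - {"dx":-30,"dy":-26,"jaw":-1}
    - {"dx":-30,"dy":-26,"jaw":-1}
    - {"dx":-30,"dy":-26,"jaw":-1}
    - {"dx":-30,"dy":-26,"jaw":-1}
    - {"dx":-30,"dy":-26,"jaw":-1}
    - {"dx":-30,"dy":-26,"jaw":-1}
    - {"dx":-30,"dy":-26,"jaw":-1}
    - {"dx":-30,"dy":-26,"jaw":-1}
    - {"dx":-30,"dy":-26,"jaw":-1}
    - {"dx":-30,"dy":-26,"jaw":-1}
    - {"dx":-30,"dy":-26,"jaw":-1}

```text
invalid input at $.rows[0]: expected keys dx, dy, dz, roll, jaw
```

Call:
send_rows:
  rows:
    - {"roll":7}
    - {"roll":7}
    - {"roll":7}
    - {"roll":7}
    - {"roll":7}
    - {"roll":7}
    - {"roll":7}
    - {"roll":7}
    - {"roll":7}
    - {"roll":7}
    - {"roll":6.8}
    - {"roll":0}

```text
invalid input at $.rows[0]: expected keys dx, dy, dz, roll, jaw
```

Run:
```python
from h import *
c=take('wrist','w2');o=get_obs();print(o['ee_pos'],o['eef_rot'],o['time_s'])
f=c['frame'];cv2.imwrite('pics/w2.png',f[:,:,::-1])
P=cloud(c);ok=c['z_map']>0
m=ok&(P[...,2]>.05)&(P[...,2]<.085)&(P[...,0]>.36)&(P[...,0]<.5)&(P[...,1]>0.02)&(P[...,1]<.28)
q=P[m];print(len(q),q.min(0),q.max(0))
```

```text
[0.1252446  0.5353915  0.20512601] [-3.14094213e+00 -1.09852639e-05  2.91178496e+00] 0.2Traceback (most recent call last):
  File "<stdin>", line 6, in <module>
    return umr_minimum(a, axis, None, out, keepdims, initial, where)
ValueError: zero-size array to reduction operation minimum which has no identity
```

View pics/w2.png

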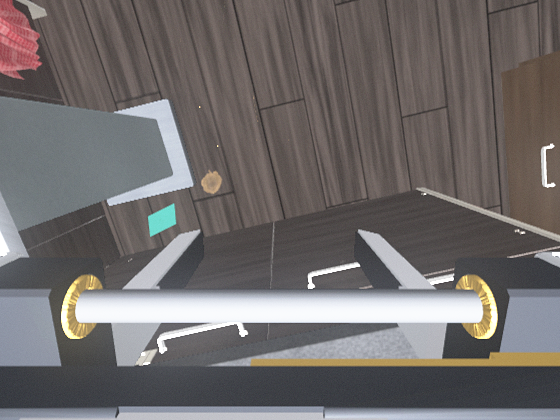

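The arm hasn't moved: every key is needed in every row. The wrist view shows the fingers over the cupboard edge. I'll resend with all keys.

Call:
send_rows:
  rows:
    - {"dx":-30,"dy":-26,"dz":0,"roll":0,"jaw":-1}
    - {"dx":-30,"dy":-26,"dz":0,"roll":0,"jaw":-1}
    - {"dx":-30,"dy":-26,"dz":0,"roll":0,"jaw":-1}
    - {"dx":-30,"dy":-26,"dz":0,"roll":0,"jaw":-1}
    - {"dx":-30,"dy":-26,"dz":0,"roll":0,"jaw":-1}
    - {"dx":-30,"dy":-26,"dz":0,"roll":0,"jaw":-1}
    - {"dx":-30,"dy":-26,"dz":0,"roll":0,"jaw":-1}
    - {"dx":-30,"dy":-26,"dz":0,"roll":0,"jaw":-1}
    - {"dx":-30,"dy":-26,"dz":0,"roll":0,"jaw":-1}
    - {"dx":-30,"dy":-26,"dz":0,"roll":0,"jaw":-1}
    - {"dx":-30,"dy":-26,"dz":0,"roll":0,"jaw":-1}
    - {"dx":-30,"dy":-26,"dz":0,"roll":0,"jaw":-1}

```text
time_s: 1.2
ee_pos: [0.4055, 0.1478, 0.2056]
eef_rot: [3.141, 0.0, 2.912]
force: [0.1, 0.6, 0.3]
grip_width: 0.0938
grip_force: 0.0
```

Call:
send_rows:
  rows:
    - {"dx":0,"dy":0,"dz":0,"roll":7,"jaw":-1}
    - {"dx":0,"dy":0,"dz":0,"roll":7,"jaw":-1}
    - {"dx":0,"dy":0,"dz":0,"roll":7,"jaw":-1}
    - {"dx":0,"dy":0,"dz":0,"roll":7,"jaw":-1}
    - {"dx":0,"dy":0,"dz":0,"roll":7,"jaw":-1}
    - {"dx":0,"dy":0,"dz":0,"roll":7,"jaw":-1}
    - {"dx":0,"dy":0,"dz":0,"roll":7,"jaw":-1}
    - {"dx":0,"dy":0,"dz":0,"roll":7,"jaw":-1}
    - {"dx":0,"dy":0,"dz":0,"roll":7,"jaw":-1}
    - {"dx":0,"dy":0,"dz":0,"roll":7,"jaw":-1}
    - {"dx":0,"dy":0,"dz":0,"roll":6.8,"jaw":-1}
    - {"dx":0,"dy":0,"dz":0,"roll":0,"jaw":-1}

```text
time_s: 2.2
ee_pos: [0.4047, 0.1497, 0.2054]
eef_rot: [-3.141, -0.0, 1.566]
force: [-0.6, 0.5, 0.2]
grip_width: 0.094
grip_force: 0.0
```

Run:
```python
from h import *
c=take('wrist','w3');o=get_obs();print(o['ee_pos'],o['eef_rot'],o['time_s'],o['force'])
P=cloud(c);ok=c['z_map']>0
m=ok&(P[...,2]>.05)&(P[...,2]<.085)&(P[...,0]>.36)&(P[...,0]<.5)&(P[...,1]>0.02)&(P[...,1]<.28)
q=P[m];print(len(q))
if len(q): print(q.min(0),q.max(0))
for s in np.arange(.04,.26,.02):
    w=q[abs(q[:,1]-s)<.004]
    if len(w): print(round(s,2),w[:,0].min().round(4),w[:,0].max().round(4),w[:,2].max().round(4))
```

```text
[0.40468546 0.14968903 0.2053976 ] [-3.14143741e+00  7.01431260e-05  1.57322872e+00] 2.25 [-0.47020225 -0.28494913 -0.0655804 ]
3282
[0.39684548 0.05177669 0.05264065] [0.43311468 0.24911485 0.07513125]
0.06 0.4071 0.4197 0.0688
0.08 0.3969 0.4312 0.0688
0.1 0.4072 0.4207 0.0688
0.12 0.4084 0.4205 0.0693
0.14 0.4085 0.4216 0.0686
0.16 0.4085 0.4214 0.0688
0.18 0.399 0.4331 0.0687
0.2 0.4045 0.4282 0.0743
0.22 0.4046 0.4295 0.075
0.24 0.4047 0.429 0.0751
```

View pics/w3.png

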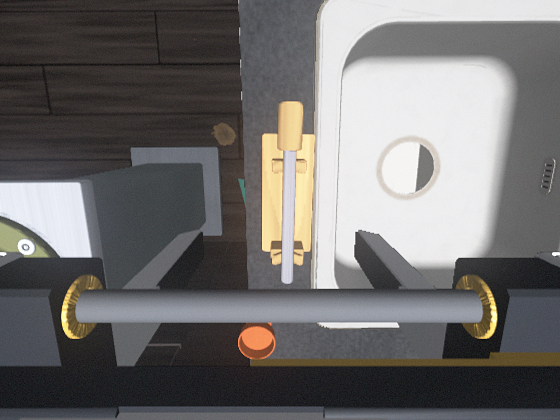

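The wrist view shows the steel axle with its handle at (290,125) and nose at (288,280), with both uprights clear. Descending to grasp between them.

Call:
send_rows:
  rows:
    - {"dx":-12,"dy":10,"dz":0,"roll":1,"jaw":-1}
    - {"dx":0,"dy":0,"dz":20,"roll":0,"jaw":-1}
    - {"dx":0,"dy":0,"dz":30,"roll":0,"jaw":-1}
    - {"dx":0,"dy":0,"dz":30,"roll":0,"jaw":-1}
    - {"dx":0,"dy":0,"dz":30,"roll":0,"jaw":-1}
    - {"dx":0,"dy":0,"dz":25,"roll":0,"jaw":-1}
    - {"dx":0,"dy":0,"dz":18,"roll":0,"jaw":-1}
    - {"dx":0,"dy":0,"dz":10,"roll":0,"jaw":-1}
    - {"dx":0,"dy":0,"dz":0,"roll":0,"jaw":-1}
    - {"dx":0,"dy":0,"dz":0,"roll":0,"jaw":-1}

```text
time_s: 3.08
ee_pos: [0.415, 0.1378, 0.0429]
eef_rot: [-3.142, -0.0, 1.556]
force: [-0.1, -0.5, 1.0]
grip_width: 0.0938
grip_force: 0.0
```

Call:
send_rows:
  rows:
    - {"dx":0,"dy":0,"dz":0,"roll":0,"jaw":0.5}
    - {"dx":0,"dy":0,"dz":0,"roll":0,"jaw":1}
    - {"dx":0,"dy":0,"dz":0,"roll":0,"jaw":1}
    - {"dx":0,"dy":0,"dz":0,"roll":0,"jaw":1}
    - {"dx":0,"dy":0,"dz":0,"roll":0,"jaw":1}
    - {"dx":0,"dy":0,"dz":0,"roll":0,"jaw":1}
    - {"dx":0,"dy":0,"dz":0,"roll":0,"jaw":1}
    - {"dx":0,"dy":0,"dz":0,"roll":0,"jaw":1}
    - {"dx":0,"dy":0,"dz":0,"roll":0,"jaw":1}
    - {"dx":0,"dy":0,"dz":0,"roll":0,"jaw":1}
  force: 30

```text
time_s: 3.92
ee_pos: [0.4148, 0.1377, 0.0424]
eef_rot: [-3.142, 0.0, 1.554]
force: [-0.7, -0.3, 0.5]
grip_width: 0.0305
grip_force: 0.0
```

Call:
send_rows:
  rows:
    - {"dx":0,"dy":0,"dz":0,"roll":0,"jaw":1}
    - {"dx":0,"dy":0,"dz":0,"roll":0,"jaw":1}
    - {"dx":0,"dy":0,"dz":0,"roll":0,"jaw":1}
    - {"dx":0,"dy":0,"dz":0,"roll":0,"jaw":1}
    - {"dx":0,"dy":0,"dz":0,"roll":0,"jaw":1}
    - {"dx":0,"dy":0,"dz":0,"roll":0,"jaw":1}

```text
time_s: 4.42
ee_pos: [0.4149, 0.1377, 0.0425]
eef_rot: [3.141, -0.0, 1.554]
force: [2.0, -0.3, -1.2]
grip_width: 0.0132
grip_force: 30.0
```

Call:
send_rows:
  rows:
    - {"dx":0,"dy":0,"dz":-5,"roll":0,"jaw":1}
    - {"dx":0,"dy":0,"dz":-15,"roll":0,"jaw":1}
    - {"dx":0,"dy":0,"dz":-25,"roll":0,"jaw":1}
    - {"dx":0,"dy":0,"dz":-30,"roll":0,"jaw":1}
    - {"dx":0,"dy":0,"dz":-30,"roll":0,"jaw":1}
    - {"dx":0,"dy":0,"dz":-20,"roll":0,"jaw":1}
    - {"dx":0,"dy":0,"dz":-5,"roll":0,"jaw":1}

```text
time_s: 5.0
ee_pos: [0.4156, 0.138, 0.1757]
eef_rot: [3.137, -0.001, 1.554]
force: [0.3, -0.7, -2.3]
grip_width: 0.0128
grip_force: 30.0
```

Call:
send_rows:
  rows:
    - {"dx":-20,"dy":3,"dz":0,"roll":0,"jaw":1}
    - {"dx":-38,"dy":6,"dz":0,"roll":0,"jaw":1}
    - {"dx":-38,"dy":6,"dz":0,"roll":0,"jaw":1}
    - {"dx":-38,"dy":6,"dz":0,"roll":0,"jaw":1}
    - {"dx":-38,"dy":6,"dz":0,"roll":0,"jaw":1}
    - {"dx":-38,"dy":6,"dz":0,"roll":0,"jaw":1}
    - {"dx":-38,"dy":5,"dz":0,"roll":0,"jaw":1}
    - {"dx":-36,"dy":5,"dz":0,"roll":0,"jaw":1}
    - {"dx":-20,"dy":2,"dz":0,"roll":0,"jaw":1}

```text
time_s: 5.75
ee_pos: [0.454, -0.17, 0.1711]
eef_rot: [-3.14, -0.0, 1.552]
force: [1.0, 0.2, -2.9]
grip_width: 0.0128
grip_force: 30.0
```

Call:
send_rows:
  rows:
    - {"dx":0,"dy":0,"dz":0,"roll":-5,"jaw":1}
    - {"dx":0,"dy":0,"dz":0,"roll":-7.1,"jaw":1}
    - {"dx":0,"dy":0,"dz":0,"roll":-7.1,"jaw":1}
    - {"dx":0,"dy":0,"dz":0,"roll":-7.1,"jaw":1}
    - {"dx":0,"dy":0,"dz":0,"roll":-7.1,"jaw":1}
    - {"dx":0,"dy":0,"dz":0,"roll":-7.1,"jaw":1}
    - {"dx":0,"dy":0,"dz":0,"roll":-7.1,"jaw":1}
    - {"dx":0,"dy":0,"dz":0,"roll":-7.1,"jaw":1}
    - {"dx":0,"dy":0,"dz":0,"roll":-7.1,"jaw":1}
    - {"dx":0,"dy":0,"dz":0,"roll":-7.1,"jaw":1}
    - {"dx":0,"dy":0,"dz":0,"roll":-7.1,"jaw":1}
    - {"dx":0,"dy":0,"dz":0,"roll":-7.0,"jaw":1}

```text
time_s: 6.75
ee_pos: [0.454, -0.1667, 0.1711]
eef_rot: [3.141, -0.002, 3.009]
force: [0.4, 0.2, -1.3]
grip_width: 0.0129
grip_force: 30.0
```

Run:
```python
from h import *
o=get_obs();print(o['ee_pos'],o['eef_rot'],o['qpos'],o['time_s'])
for n in ['wrist','side','scene']: take(n,n+'4')
c=load('wrist4')
f=np.hstack([load('wrist4')['frame'],cv2.resize(load('side4')['frame'][120:260,290:430],(420,420))])
cv2.imwrite('pics/m4.png',cv2.resize(f[:,:,::-1],(798,342)))
P=cloud(c);ok=c['z_map']>0
m=ok&(P[...,2]>.05)&(P[...,2]<.12)&(P[...,0]>.55)&(P[...,0]<.85)&(P[...,1]>-.36)&(P[...,1]<-.1)
print('wrist barrel',m.sum())
```

```text
[ 0.45402766 -0.16667441  0.17112821] [ 3.14090412e+00 -2.20218579e-03  3.00873974e+00] [-4.27585412e-01  1.86511283e-01  1.74517485e+00  2.04430286e-05
  1.21221376e+00 -1.86553526e+00] 6.75
wrist barrel 532
```

View pics/m4.png

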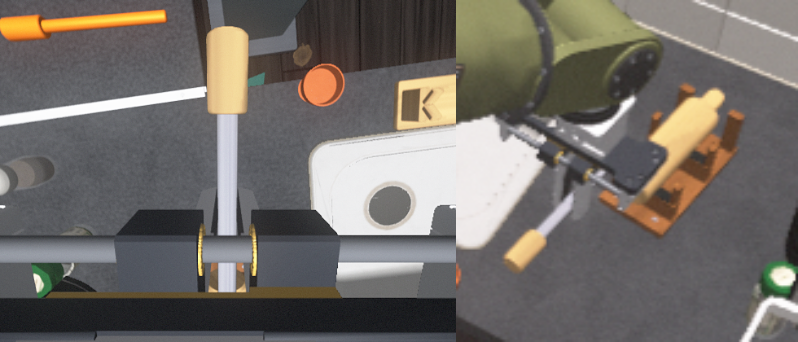

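Run:
```python
from h import *
from scipy.optimize import least_squares
def fit(q,R,y0,z0=None):
    mu=q.mean(0)
    def res(p):
        d=np.array([np.cos(p[0])*np.cos(p[3]),np.sin(p[0])*np.cos(p[3]),np.sin(p[3])])
        n=np.array([-np.sin(p[0]),np.cos(p[0]),0]); c0=mu*[1,1,0]+n*p[1]+[0,0,p[2]]
        return np.linalg.norm(np.cross(q-c0,d),axis=1)-R
    z=mu[2]-R/2 if z0 is None else z0
    lo=[y0-.3,-.03,z-.02,-.1];hi=[y0+.3,.03,z+.02,.1]
    if z0 is not None: lo[3],hi[3]=-.001,.001; lo[2],hi[2]=z0-.001,z0+.001
    r=least_squares(res,[y0,0,z,0],bounds=(lo,hi),loss='soft_l1',f_scale=.001)
    p=r.x;n=np.array([-np.sin(p[0]),np.cos(p[0]),0]);d=np.array([np.cos(p[0]),np.sin(p[0]),0])
    c0=mu*[1,1,0]+n*p[1]+[0,0,p[2]];g=abs(r.fun)<.002
    s=(q[g]-c0)@d
    return p,c0,s.min(),s.max(),g.sum(),d
for t in ['d1','s1','side4','scene4']:
    c=load(t);P=cloud(c);f=c['frame'].astype(int)
    m=(c['z_map']>0)&(P[...,2]>.07)&(P[...,2]<.115)&(P[...,0]>.57)&(P[...,0]<.745)&(P[...,1]>-.3)&(P[...,1]<-.13)&(f[...,0]>150)&(f[...,0]>f[...,2]+30)
    q=P[m]
    if len(q)<40: print(t,len(q));continue
    p,c0,a,b,n,d=fit(q,.027,-.139,.075)
    print(t,len(q),n,'yaw',p[0].round(4),'start',(c0+d*a).round(4),'y at x=.6',(c0[1]+np.tan(p[0])*(.6-c0[0])).round(4))
o=get_obs();T=o['ee_pos'];d=np.array([np.cos(-.1329),np.sin(-.1329),0]);n=np.array([-d[1],d[0],0])
for t in ['wrist4','side4','scene4']:
    c=load(t);P=cloud(c);f=c['frame'].astype(int);r=P-T
    s=r@d;l=r@n
    for nm,a,b,R in [('handle',-.105,-.07,.013),('steel',-.06,-.015,.007),('nose',.015,.12,.007)]:
        m=(c['z_map']>0)&(s>a)&(s<b)&(abs(l)<.025)&(P[...,2]>.17)&(P[...,2]<.215)
        q=P[m]
        if len(q)<25: print(t,nm,len(q));continue
        p,c0,a1,b1,k,_=fit(q,R,-.133)
        print(t,nm,len(q),k,'yaw',p[0].round(3),'pitch',p[3].round(3),'z-TCP',(c0[2]-T[2]).round(4),'lat',((c0-T)@n).round(4),'s',s[m].min().round(4),s[m].max().round(4))
```

```text
d1 702 470 yaw -0.1448 start [ 0.5898 -0.1863  0.0748] y at x=.6 -0.1878
s1 289 113 yaw -0.1469 start [ 0.5907 -0.1842  0.076 ] y at x=.6 -0.1856
side4 461 297 yaw -0.1432 start [ 0.5902 -0.1868  0.0749] y at x=.6 -0.1882
scene4 0
wrist4 handle 4039 4032 yaw -0.132 pitch -0.0 z-TCP 0.0176 lat 0.0008 s -0.105 -0.07
wrist4 steel 2206 2204 yaw -0.134 pitch -0.0 z-TCP 0.0178 lat 0.0007 s -0.0598 -0.015
wrist4 nose 966 966 yaw -0.136 pitch 0.001 z-TCP 0.0176 lat 0.0006 s 0.015 0.0685
side4 handle 111 84 yaw -0.117 pitch 0.002 z-TCP 0.0177 lat -0.0005 s -0.1047 -0.0702
side4 steel 73 66 yaw -0.11 pitch 0.014 z-TCP 0.0175 lat -0.0002 s -0.0597 -0.017
side4 nose 7
scene4 handle 57 43 yaw -0.116 pitch 0.074 z-TCP 0.0197 lat 0.001 s -0.1048 -0.0701
scene4 steel 30 24 yaw -0.006 pitch -0.03 z-TCP 0.021 lat 0.0011 s -0.057 -0.0156
scene4 nose 0
```

The barrel and axle fits agree, and the axle is level. I'll align and lower in front of the mouth, then feel in.

Call:
send_rows:
  rows:
    - {"dx":0,"dy":0,"dz":15,"roll":0.6,"jaw":1}
    - {"dx":0,"dy":0,"dz":25,"roll":0,"jaw":1}
    - {"dx":0,"dy":0,"dz":30,"roll":0,"jaw":1}
    - {"dx":0,"dy":0,"dz":25,"roll":0,"jaw":1}
    - {"dx":0,"dy":0,"dz":14,"roll":0,"jaw":1}
    - {"dx":0,"dy":0,"dz":5,"roll":0,"jaw":1}
    - {"dx":-10,"dy":0,"dz":0,"roll":0,"jaw":1}
    - {"dx":-16,"dy":0,"dz":0,"roll":0,"jaw":1}
    - {"dx":0,"dy":0,"dz":0,"roll":0,"jaw":1}
    - {"dx":0,"dy":0,"dz":0,"roll":0,"jaw":1}

```text
time_s: 7.73
ee_pos: [0.4805, -0.1708, 0.0586]
eef_rot: [-3.142, 0.0, 2.99]
force: [0.2, -0.3, -2.0]
grip_width: 0.0134
grip_force: 30.0
```

Run:
```python
from h import *
o=get_obs();print(o['ee_pos'],o['eef_rot'],o['force'],o['moment'])
T=o['ee_pos'];y=o['eef_rot'][2]-np.pi;d=np.array([np.cos(y),np.sin(y)]);n=np.array([-d[1],d[0]])
e=np.array([.590,-.1858])-T[:2];print('nose gap',e@d-.086,'lat',e@n,'yaw',y)
a=take('side','side5')
print(a['frame'].shape)
cv2.imwrite('pics/c5.png',cv2.resize(a['frame'][130:250,290:430,::-1],None,fx=5,fy=5,interpolation=cv2.INTER_CUBIC))
P=cloud(a);r=P[...,:2]-T[:2];s=r@d;l=r@n
m=(s>.02)&(s<.12)&(abs(l)<.03)&(P[...,2]>.055)&(P[...,2]<.1);print(m.sum(), s[m].max() if m.sum() else 0)
print(np.c_[s[m],l[m],P[m][:,2]][np.argsort(s[m])][::6].round(4))
```

```text
[ 0.4804765  -0.17082358  0.05861872] [-3.14155801e+00  1.90212193e-04  2.99013474e+00] [ 0.21680542 -0.34809152 -1.97916806] [ 0.02791337 -0.00613594  0.00997145]
nose gap 0.02452932843842484 lat 0.0017198849728570554 yaw -0.15145791613321036
(420, 560, 3)
57 0.11995830264227675
[[ 0.0403 -0.0052  0.0825]
 [ 0.1114 -0.0063  0.0874]
 [ 0.1126  0.0055  0.0866]
 [ 0.1135  0.0033  0.0924]
 [ 0.1143 -0.0042  0.0878]
 [ 0.1154  0.0076  0.0873]
 [ 0.1159 -0.0172  0.0919]
 [ 0.1169  0.0017  0.0905]
 [ 0.1182 -0.0187  0.0959]
 [ 0.1194 -0.0221  0.0925]]
```

View pics/c5.png

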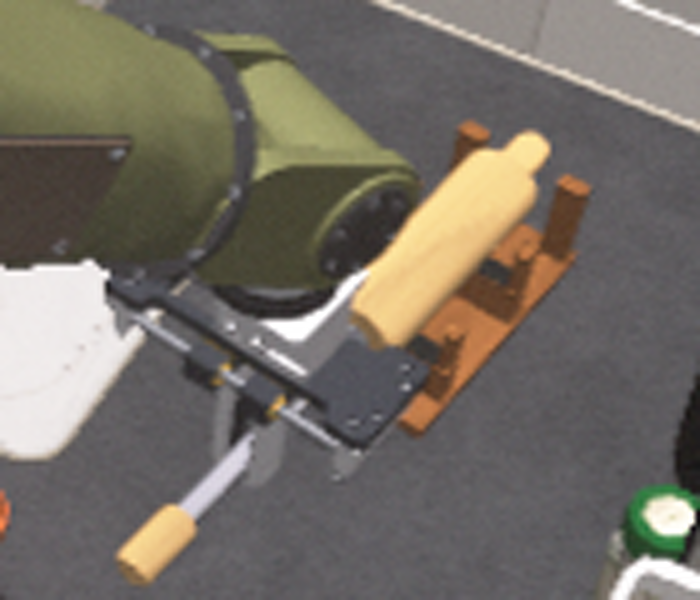

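The gripper is in front of the barrel and nothing is touching. Small corrections, then a slow feel forward.

Call:
send_rows:
  rows:
    - {"dx":0,"dy":0.9,"dz":1.3,"roll":-0.4,"jaw":1}
    - {"dx":-8,"dy":0,"dz":0,"roll":0,"jaw":1}
    - {"dx":-8,"dy":0,"dz":0,"roll":0,"jaw":1}
    - {"dx":-2,"dy":0,"dz":0,"roll":0,"jaw":1}
    - {"dx":-2,"dy":0,"dz":0,"roll":0,"jaw":1}
    - {"dx":-2,"dy":0,"dz":0,"roll":0,"jaw":1}
    - {"dx":-2,"dy":0,"dz":0,"roll":0,"jaw":1}
    - {"dx":0,"dy":0,"dz":0,"roll":0,"jaw":1}

```text
time_s: 8.45
ee_pos: [0.5045, -0.1734, 0.0571]
eef_rot: [-3.142, 0.0, 2.999]
force: [-0.0, 0.7, -1.7]
grip_width: 0.0133
grip_force: 30.0
```

Call:
send_rows:
  rows:
    - {"dx":-1,"dy":0,"dz":0,"roll":0,"jaw":1}
    - {"dx":-1,"dy":0,"dz":0,"roll":0,"jaw":1}
    - {"dx":-1,"dy":0,"dz":0,"roll":0,"jaw":1}
    - {"dx":0,"dy":0,"dz":0,"roll":0,"jaw":1}

```text
time_s: 8.78
ee_pos: [0.5073, -0.1738, 0.0572]
eef_rot: [-3.142, 0.0, 2.999]
force: [1.0, 0.7, -1.8]
grip_width: 0.0134
grip_force: 30.0
```

Call:
send_rows:
  rows:
    - {"dx":-1,"dy":0,"dz":0,"roll":0,"jaw":1}
    - {"dx":-1,"dy":0,"dz":0,"roll":0,"jaw":1}
    - {"dx":-1,"dy":0,"dz":0,"roll":0,"jaw":1}
    - {"dx":0,"dy":0,"dz":0,"roll":0,"jaw":1}

```text
time_s: 9.12
ee_pos: [0.5103, -0.1742, 0.0571]
eef_rot: [3.142, 0.0, 2.999]
force: [-0.2, 0.2, -2.2]
grip_width: 0.0132
grip_force: 30.0
```

Call:
send_rows:
  rows:
    - {"dx":-1,"dy":0,"dz":0,"roll":0,"jaw":1}
    - {"dx":-1,"dy":0,"dz":0,"roll":0,"jaw":1}
    - {"dx":-1,"dy":0,"dz":0,"roll":0,"jaw":1}
    - {"dx":0,"dy":0,"dz":0,"roll":0,"jaw":1}

```text
time_s: 9.45
ee_pos: [0.5133, -0.1747, 0.0572]
eef_rot: [-3.142, 0.0, 2.999]
force: [0.8, 0.2, -2.5]
grip_width: 0.013
grip_force: 30.0
```

Call:
send_rows:
  rows:
    - {"dx":-2,"dy":0,"dz":0,"roll":0,"jaw":1}
    - {"dx":-2,"dy":0,"dz":0,"roll":0,"jaw":1}
    - {"dx":-2,"dy":0,"dz":0,"roll":0,"jaw":1}
    - {"dx":-2,"dy":0,"dz":0,"roll":0,"jaw":1}
    - {"dx":-2,"dy":0,"dz":0,"roll":0,"jaw":1}
    - {"dx":0,"dy":0,"dz":0,"roll":0,"jaw":1}

```text
time_s: 9.95
ee_pos: [0.5234, -0.1761, 0.0571]
eef_rot: [-3.142, 0.0, 2.999]
force: [-0.3, 0.0, -2.6]
grip_width: 0.0134
grip_force: 30.0
```

Call:
send_rows:
  rows:
    - {"dx":-2,"dy":0,"dz":0,"roll":0,"jaw":1}
    - {"dx":-2,"dy":0,"dz":0,"roll":0,"jaw":1}
    - {"dx":-2,"dy":0,"dz":0,"roll":0,"jaw":1}
    - {"dx":-2,"dy":0,"dz":0,"roll":0,"jaw":1}
    - {"dx":-2,"dy":0,"dz":0,"roll":0,"jaw":1}
    - {"dx":0,"dy":0,"dz":0,"roll":0,"jaw":1}

```text
time_s: 10.45
ee_pos: [0.5333, -0.1775, 0.0572]
eef_rot: [-3.142, 0.0, 2.999]
force: [0.0, 0.0, -1.9]
grip_width: 0.013
grip_force: 30.0
```

Call:
send_rows:
  rows:
    - {"dx":-3,"dy":0,"dz":0,"roll":0,"jaw":1}
    - {"dx":-3,"dy":0,"dz":0,"roll":0,"jaw":1}
    - {"dx":-3,"dy":0,"dz":0,"roll":0,"jaw":1}
    - {"dx":-3,"dy":0,"dz":0,"roll":0,"jaw":1}
    - {"dx":-3,"dy":0,"dz":0,"roll":0,"jaw":1}
    - {"dx":-3,"dy":0,"dz":0,"roll":0,"jaw":1}
    - {"dx":0,"dy":0,"dz":0,"roll":0,"jaw":1}

```text
time_s: 11.03
ee_pos: [0.5513, -0.1801, 0.0571]
eef_rot: [-3.141, 0.0, 2.999]
force: [0.0, 0.0, -1.5]
grip_width: 0.0127
grip_force: 30.0
```

Call:
send_rows:
  rows:
    - {"dx":-3,"dy":0,"dz":0,"roll":0,"jaw":1}
    - {"dx":-3,"dy":0,"dz":0,"roll":0,"jaw":1}
    - {"dx":-3,"dy":0,"dz":0,"roll":0,"jaw":1}
    - {"dx":-3,"dy":0,"dz":0,"roll":0,"jaw":1}
    - {"dx":-3,"dy":0,"dz":0,"roll":0,"jaw":1}
    - {"dx":-3,"dy":0,"dz":0,"roll":0,"jaw":1}
    - {"dx":0,"dy":0,"dz":0,"roll":0,"jaw":1}

```text
time_s: 11.62
ee_pos: [0.5691, -0.1827, 0.0571]
eef_rot: [-3.142, 0.0, 2.999]
force: [0.2, -0.8, -1.2]
grip_width: 0.0129
grip_force: 30.0
```

Run:
```python
from h import *
o=get_obs();print(o['ee_pos'],o['force'],o['moment'])
a=take('side','side6');b=take('wrist','wrist6')
T=o['ee_pos'];P=cloud(b);y=o['eef_rot'][2]-np.pi;d=np.array([np.cos(y),np.sin(y)]);n=np.array([-d[1],d[0]])
s=(P[...,:2]-T[:2])@d;l=(P[...,:2]-T[:2])@n
m=(b['z_map']>0)&(s<-.01)&(s>-.13)&(abs(l)<.02)&(P[...,2]>.06)&(P[...,2]<.11)
for k in np.arange(-.13,-.01,.01):
    w=m&(abs(s-k)<.005)
    if w.any(): print(k.round(3),P[w][:,2].max().round(4),l[w].min().round(4),l[w].max().round(4),s[w].min().round(4))
```

```text
[ 0.56906151 -0.18271154  0.05713494] [ 0.20089145 -0.83642752 -1.23497006] [-0.10161985 -0.07873144  0.00132506]
-0.11 0.0891 -0.011 0.0133 -0.1112
-0.1 0.0895 -0.0112 0.014 -0.105
-0.09 0.0892 -0.0116 0.0131 -0.095
-0.08 0.0896 -0.0119 0.0138 -0.085
-0.07 0.0893 -0.0112 0.0132 -0.075
-0.06 0.0882 -0.0109 0.0128 -0.0648
-0.05 0.0844 -0.006 0.0079 -0.055
-0.04 0.0835 -0.0061 0.0074 -0.045
-0.03 0.0837 -0.0062 0.0075 -0.035
-0.02 0.0835 -0.0063 0.0076 -0.025
```

Call:
send_rows:
  rows:
    - {"dx":0,"dy":0,"dz":0,"roll":0,"jaw":0.7}
    - {"dx":0,"dy":0,"dz":0,"roll":0,"jaw":0.3}
    - {"dx":0,"dy":0,"dz":0,"roll":0,"jaw":0}
    - {"dx":0,"dy":0,"dz":0,"roll":0,"jaw":-0.4}
    - {"dx":0,"dy":0,"dz":0,"roll":0,"jaw":-0.4}
    - {"dx":0,"dy":0,"dz":0,"roll":0,"jaw":-0.4}
    - {"dx":0,"dy":0,"dz":0,"roll":0,"jaw":-0.4}
    - {"dx":0,"dy":0,"dz":0,"roll":0,"jaw":-0.4}
    - {"dx":0,"dy":0,"dz":0,"roll":0,"jaw":-0.4}
    - {"dx":0,"dy":0,"dz":0,"roll":0,"jaw":-0.4}
    - {"dx":0,"dy":0,"dz":0,"roll":0,"jaw":-0.4}

```text
time_s: 12.63
ee_pos: [0.5686, -0.1826, 0.0571]
eef_rot: [3.142, -0.0, 2.999]
force: [-0.3, 0.6, -0.6]
grip_width: 0.0659
grip_force: 0.0
```

```bash
cat > look.py <<'E'
from h import *
import sys
o=get_obs();print(o['ee_pos'],o['force'],o['grip_width'])
b=take('wrist',sys.argv[1])
T=o['ee_pos'];P=cloud(b);y=o['eef_rot'][2]-np.pi;d=np.array([np.cos(y),np.sin(y)]);n=np.array([-d[1],d[0]])
s=(P[...,:2]-T[:2])@d;l=(P[...,:2]-T[:2])@n
m=(b['z_map']>0)&(s<-.01)&(s>-.13)&(abs(l)<.02)&(P[...,2]>.05)&(P[...,2]<.11)
for k in np.arange(-.13,.0,.01):
    w=m&(abs(s-k)<.005)
    if w.any(): print(k.round(3),P[w][:,2].max().round(4),l[w].min().round(4),l[w].max().round(4),s[w].min().round(4))
E
python3 look.py w7
```

```text
[ 0.56855683 -0.18257364  0.05713411] [-0.25726783  0.6410465  -0.58049787] 0.06590728393864785
-0.11 0.0836 -0.0127 0.0125 -0.1114
-0.1 0.0835 -0.0128 0.0127 -0.105
-0.09 0.0839 -0.0131 0.0122 -0.095
-0.08 0.084 -0.0132 0.0124 -0.085
-0.07 0.0843 -0.0128 0.0126 -0.075
-0.06 0.083 -0.0122 0.012 -0.0645
-0.05 0.0796 -0.0073 0.0063 -0.055
-0.04 0.0801 -0.0067 0.0064 -0.045
-0.03 0.0802 -0.0068 0.0064 -0.0349
-0.02 0.0809 -0.0069 0.0064 -0.025
-0.01 0.0805 -0.007 0.0059 -0.015
```

Call:
send_rows:
  rows:
    - {"dx":12,"dy":0,"dz":5.5,"roll":0,"jaw":-0.4}
    - {"dx":20,"dy":0,"dz":0,"roll":0,"jaw":-0.4}
    - {"dx":25,"dy":0,"dz":0,"roll":0,"jaw":-0.4}
    - {"dx":20,"dy":0,"dz":0,"roll":0,"jaw":-0.4}
    - {"dx":10,"dy":0,"dz":0,"roll":0,"jaw":-0.4}
    - {"dx":0,"dy":0,"dz":0,"roll":0,"jaw":0.3}
    - {"dx":0,"dy":0,"dz":0,"roll":0,"jaw":1}
    - {"dx":0,"dy":0,"dz":0,"roll":0,"jaw":1}
    - {"dx":0,"dy":0,"dz":0,"roll":0,"jaw":1}
    - {"dx":0,"dy":0,"dz":0,"roll":0,"jaw":1}
    - {"dx":0,"dy":0,"dz":0,"roll":0,"jaw":1}
    - {"dx":0,"dy":0,"dz":0,"roll":0,"jaw":1}
  force: 30

```text
time_s: 13.68
ee_pos: [0.4827, -0.1703, 0.0515]
eef_rot: [-3.142, -0.0, 2.999]
force: [0.1, -0.4, 0.5]
grip_width: 0.025
grip_force: 30.0
```

Call:
send_rows:
  rows:
    - {"dx":0,"dy":0,"dz":0,"roll":0,"jaw":1}
    - {"dx":0,"dy":0,"dz":0,"roll":0,"jaw":1}
    - {"dx":0,"dy":0,"dz":0,"roll":0,"jaw":1}

```text
time_s: 13.93
ee_pos: [0.4826, -0.1703, 0.0517]
eef_rot: [-3.142, 0.0, 2.999]
force: [0.1, -0.3, -0.9]
grip_width: 0.0252
grip_force: 30.0
```

Gripped on the handle. I'll raise it to level in small steps and check the force.

Call:
send_rows:
  rows:
    - {"dx":0,"dy":0,"dz":-2,"roll":0,"jaw":1}
    - {"dx":0,"dy":0,"dz":-2,"roll":0,"jaw":1}
    - {"dx":0,"dy":0,"dz":-1,"roll":0,"jaw":1}
    - {"dx":0,"dy":0,"dz":0,"roll":0,"jaw":1}
    - {"dx":0,"dy":0,"dz":0,"roll":0,"jaw":1}

```text
time_s: 14.35
ee_pos: [0.4823, -0.1702, 0.0566]
eef_rot: [3.142, -0.0, 2.999]
force: [0.9, -0.6, -1.7]
grip_width: 0.0252
grip_force: 30.0
```

```bash
python3 look.py w8
```

```text
[ 0.48231957 -0.17018002  0.05661542] [ 0.86422209 -0.62028587 -1.70383393] 0.0252435523157238
-0.02 0.0885 -0.0117 0.0137 -0.0249
-0.01 0.0881 -0.0118 0.0137 -0.015
```

Call:
send_rows:
  rows:
    - {"dx":-2,"dy":0,"dz":0,"roll":0,"jaw":1}
    - {"dx":-2,"dy":0,"dz":0,"roll":0,"jaw":1}
    - {"dx":-2,"dy":0,"dz":0,"roll":0,"jaw":1}
    - {"dx":-2,"dy":0,"dz":0,"roll":0,"jaw":1}
    - {"dx":-2,"dy":0,"dz":0,"roll":0,"jaw":1}
    - {"dx":-2,"dy":0,"dz":0,"roll":0,"jaw":1}
    - {"dx":-2,"dy":0,"dz":0,"roll":0,"jaw":1}
    - {"dx":0,"dy":0,"dz":0,"roll":0,"jaw":1}

```text
time_s: 15.07
ee_pos: [0.4967, -0.1723, 0.0566]
eef_rot: [-3.142, 0.0, 2.999]
force: [-0.1, -0.1, -2.8]
grip_width: 0.0255
grip_force: 30.0
```

Call:
send_rows:
  rows:
    - {"dx":-2,"dy":0,"dz":0,"roll":0,"jaw":1}
    - {"dx":-2,"dy":0,"dz":0,"roll":0,"jaw":1}
    - {"dx":-2,"dy":0,"dz":0,"roll":0,"jaw":1}
    - {"dx":-2,"dy":0,"dz":0,"roll":0,"jaw":1}
    - {"dx":-2,"dy":0,"dz":0,"roll":0,"jaw":1}
    - {"dx":-2,"dy":0,"dz":0,"roll":0,"jaw":1}
    - {"dx":-2,"dy":0,"dz":0,"roll":0,"jaw":1}
    - {"dx":-2,"dy":0,"dz":0,"roll":0,"jaw":1}
    - {"dx":-2,"dy":0,"dz":0,"roll":0,"jaw":1}
    - {"dx":-2,"dy":0,"dz":0,"roll":0,"jaw":1}
    - {"dx":0,"dy":0,"dz":0,"roll":0,"jaw":1}

```text
time_s: 15.98
ee_pos: [0.5164, -0.1751, 0.0566]
eef_rot: [-3.142, 0.0, 2.999]
force: [0.2, -0.6, -2.7]
grip_width: 0.0254
grip_force: 30.0
```

Call:
send_rows:
  rows:
    - {"dx":-2,"dy":0,"dz":0,"roll":0,"jaw":1}
    - {"dx":-2,"dy":0,"dz":0,"roll":0,"jaw":1}
    - {"dx":-2,"dy":0,"dz":0,"roll":0,"jaw":1}
    - {"dx":-2,"dy":0,"dz":0,"roll":0,"jaw":1}
    - {"dx":-2,"dy":0,"dz":0,"roll":0,"jaw":1}
    - {"dx":-2,"dy":0,"dz":0,"roll":0,"jaw":1}
    - {"dx":-2,"dy":0,"dz":0,"roll":0,"jaw":1}
    - {"dx":-2,"dy":0,"dz":0,"roll":0,"jaw":1}
    - {"dx":-2,"dy":0,"dz":0,"roll":0,"jaw":1}
    - {"dx":-2,"dy":0,"dz":0,"roll":0,"jaw":1}

```text
time_s: 16.82
ee_pos: [0.5356, -0.1778, 0.0564]
eef_rot: [3.141, -0.001, 2.999]
force: [-3.4, 0.2, -2.3]
grip_width: 0.0251
grip_force: 30.0
```

Call:
send_rows:
  rows:
    - {"dx":-2,"dy":0,"dz":0,"roll":0,"jaw":1}
    - {"dx":-2,"dy":0,"dz":0,"roll":0,"jaw":1}
    - {"dx":-2,"dy":0,"dz":0,"roll":0,"jaw":1}
    - {"dx":-2,"dy":0,"dz":0,"roll":0,"jaw":1}
    - {"dx":-2,"dy":0,"dz":0,"roll":0,"jaw":1}
    - {"dx":-2,"dy":0,"dz":0,"roll":0,"jaw":1}
    - {"dx":-2,"dy":0,"dz":0,"roll":0,"jaw":1}
    - {"dx":-2,"dy":0,"dz":0,"roll":0,"jaw":1}
    - {"dx":-2,"dy":0,"dz":0,"roll":0,"jaw":1}

```text
time_s: 17.57
ee_pos: [0.5539, -0.1805, 0.0566]
eef_rot: [-3.142, -0.0, 2.999]
force: [-2.7, 0.7, -2.0]
grip_width: 0.0248
grip_force: 30.0
```

```bash
python3 look.py w9
```

```text
[ 0.55390112 -0.18050396  0.0566317 ] [-2.65541822  0.69590335 -2.00945131] 0.024818327926859535
-0.02 0.0885 -0.0117 0.0137 -0.0249
-0.01 0.0884 -0.0118 0.0137 -0.015
```

Call:
send_rows:
  rows:
    - {"dx":-1,"dy":0,"dz":0,"roll":0,"jaw":1}
    - {"dx":-1,"dy":0,"dz":0,"roll":0,"jaw":1}
    - {"dx":-1,"dy":0,"dz":0,"roll":0,"jaw":1}
    - {"dx":-1,"dy":0,"dz":0,"roll":0,"jaw":1}
    - {"dx":-1,"dy":0,"dz":0,"roll":0,"jaw":1}
    - {"dx":-1,"dy":0,"dz":0,"roll":0,"jaw":1}
    - {"dx":-1,"dy":0,"dz":0,"roll":0,"jaw":1}
    - {"dx":-1,"dy":0,"dz":0,"roll":0,"jaw":1}

```text
time_s: 18.28
ee_pos: [0.5617, -0.1816, 0.0567]
eef_rot: [-3.142, -0.0, 2.999]
force: [-3.1, 0.7, -2.2]
grip_width: 0.0251
grip_force: 30.0
```

Call:
send_rows:
  rows:
    - {"dx":-0.7,"dy":0,"dz":0,"roll":0,"jaw":1}
    - {"dx":-0.7,"dy":0,"dz":0,"roll":0,"jaw":1}
    - {"dx":-0.6,"dy":0,"dz":0,"roll":0,"jaw":1}
    - {"dx":0,"dy":0,"dz":0,"roll":0,"jaw":1}

```text
time_s: 18.62
ee_pos: [0.5637, -0.1819, 0.0566]
eef_rot: [-3.142, 0.0, 2.999]
force: [-2.3, 0.2, -2.3]
grip_width: 0.0249
grip_force: 30.0
```

Call:
send_rows:
  rows:
    - {"dx":-0.5,"dy":0,"dz":0,"roll":0,"jaw":1}
    - {"dx":-0.5,"dy":0,"dz":0,"roll":0,"jaw":1}
    - {"dx":0,"dy":0,"dz":0,"roll":0,"jaw":1}

```text
time_s: 18.87
ee_pos: [0.5647, -0.1821, 0.0567]
eef_rot: [-3.142, 0.0, 2.999]
force: [-2.6, 0.3, -2.1]
grip_width: 0.0252
grip_force: 30.0
```

Call:
send_rows:
  rows:
    - {"dx":-0.5,"dy":0,"dz":0,"roll":0,"jaw":1}
    - {"dx":-0.5,"dy":0,"dz":0,"roll":0,"jaw":1}
    - {"dx":0,"dy":0,"dz":0,"roll":0,"jaw":1}

```text
time_s: 19.12
ee_pos: [0.5657, -0.1822, 0.0567]
eef_rot: [-3.142, 0.0, 2.999]
force: [-3.4, -0.0, -1.6]
grip_width: 0.0253
grip_force: 30.0
```

Call:
send_rows:
  rows:
    - {"dx":-0.5,"dy":0,"dz":0,"roll":0,"jaw":1}
    - {"dx":0,"dy":0,"dz":0,"roll":0,"jaw":1}

```text
time_s: 19.28
ee_pos: [0.5661, -0.1823, 0.0567]
eef_rot: [-3.142, 0.0, 2.999]
force: [-3.2, -0.0, -1.9]
grip_width: 0.0251
grip_force: 30.0
```

Call:
send_rows:
  rows:
    - {"dx":-0.5,"dy":0,"dz":0,"roll":0,"jaw":1}
    - {"dx":0,"dy":0,"dz":0,"roll":0,"jaw":1}

```text
time_s: 19.45
ee_pos: [0.5666, -0.1824, 0.0566]
eef_rot: [-3.142, -0.0, 2.999]
force: [-3.9, -0.5, -1.5]
grip_width: 0.0249
grip_force: 30.0
```

Call:
send_rows:
  rows:
    - {"dx":-0.5,"dy":0,"dz":0,"roll":0,"jaw":1}
    - {"dx":0,"dy":0,"dz":0,"roll":0,"jaw":1}

```text
time_s: 19.62
ee_pos: [0.5671, -0.1824, 0.0566]
eef_rot: [-3.142, 0.0, 2.999]
force: [-3.5, -1.0, -1.7]
grip_width: 0.025
grip_force: 30.0
```

Call:
send_rows:
  rows:
    - {"dx":-0.5,"dy":0,"dz":0,"roll":0,"jaw":1}
    - {"dx":0,"dy":0,"dz":0,"roll":0,"jaw":1}

```text
time_s: 19.78
ee_pos: [0.5676, -0.1825, 0.0567]
eef_rot: [-3.142, 0.0, 2.999]
force: [-3.2, -0.4, -2.0]
grip_width: 0.0254
grip_force: 30.0
```

Call:
send_rows:
  rows:
    - {"dx":-0.5,"dy":0,"dz":0,"roll":0,"jaw":1}
    - {"dx":0,"dy":0,"dz":0,"roll":0,"jaw":1}

```text
time_s: 19.95
ee_pos: [0.5681, -0.1825, 0.0567]
eef_rot: [-3.142, 0.0, 2.999]
force: [-4.0, -1.2, -2.0]
grip_width: 0.0249
grip_force: 30.0
```

Call:
send_rows:
  rows:
    - {"dx":-0.5,"dy":0,"dz":0,"roll":0,"jaw":1}
    - {"dx":0,"dy":0,"dz":0,"roll":0,"jaw":1}

```text
time_s: 20.12
ee_pos: [0.5686, -0.1826, 0.0567]
eef_rot: [-3.142, -0.0, 2.999]
force: [-3.5, -0.2, -1.3]
grip_width: 0.0249
grip_force: 30.0
```

Call:
send_rows:
  rows:
    - {"dx":-0.5,"dy":0,"dz":0,"roll":0,"jaw":1}
    - {"dx":0,"dy":0,"dz":0,"roll":0,"jaw":1}

```text
time_s: 20.28
ee_pos: [0.5691, -0.1828, 0.0567]
eef_rot: [-3.142, 0.0, 2.999]
force: [-4.6, -0.5, -1.4]
grip_width: 0.0248
grip_force: 30.0
```

Call:
send_rows:
  rows:
    - {"dx":-0.5,"dy":0,"dz":0,"roll":0,"jaw":1}
    - {"dx":0,"dy":0,"dz":0,"roll":0,"jaw":1}

```text
time_s: 20.45
ee_pos: [0.5696, -0.1828, 0.0567]
eef_rot: [-3.142, 0.0, 2.999]
force: [-4.6, -1.5, -0.5]
grip_width: 0.0251
grip_force: 30.0
```

Call:
send_rows:
  rows:
    - {"dx":-0.5,"dy":0,"dz":0,"roll":0,"jaw":1}
    - {"dx":0,"dy":0,"dz":0,"roll":0,"jaw":1}

```text
time_s: 20.62
ee_pos: [0.5701, -0.1829, 0.0567]
eef_rot: [-3.142, 0.0, 2.999]
force: [-4.4, -1.0, -0.7]
grip_width: 0.0253
grip_force: 30.0
```

Call:
send_rows:
  rows:
    - {"dx":-0.5,"dy":0,"dz":0,"roll":0,"jaw":1}
    - {"dx":0,"dy":0,"dz":0,"roll":0,"jaw":1}

```text
time_s: 20.78
ee_pos: [0.5706, -0.1829, 0.0567]
eef_rot: [-3.142, -0.0, 2.999]
force: [-5.2, -1.3, -0.5]
grip_width: 0.025
grip_force: 30.0
```

```bash
python3 look.py w10
python3 - <<'E'
from h import *
a=take('side','side7')
cv2.imwrite('pics/c7.png',cv2.resize(a['frame'][140:230,320:425,::-1],None,fx=6,fy=6,interpolation=cv2.INTER_CUBIC))
E
```

```text
[ 0.57057016 -0.1829327   0.05666091] [-5.21293121 -1.34899802 -0.49454302] 0.025020957371763547
-0.02 0.0885 -0.0117 0.0137 -0.0249
-0.01 0.0888 -0.0118 0.0137 -0.015
```

View pics/c7.png

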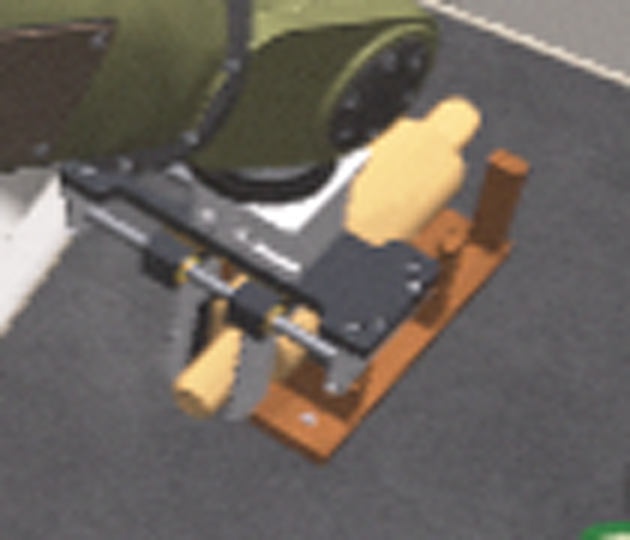

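The handle is at crop (205,375) and close to the barrel face, but the joint is hidden by the gripper and no stop has been felt yet. I'll keep feeling forward.

Call:
send_rows:
  rows:
    - {"dx":-0.5,"dy":0,"dz":0,"roll":0,"jaw":1}
    - {"dx":0,"dy":0,"dz":0,"roll":0,"jaw":1}

```text
time_s: 21.05
ee_pos: [0.571, -0.183, 0.0567]
eef_rot: [-3.142, -0.0, 2.999]
force: [-5.0, -2.3, -0.8]
grip_width: 0.0249
grip_force: 30.0
```

Call:
send_rows:
  rows:
    - {"dx":-0.5,"dy":0,"dz":0,"roll":0,"jaw":1}
    - {"dx":0,"dy":0,"dz":0,"roll":0,"jaw":1}

```text
time_s: 21.22
ee_pos: [0.5715, -0.1831, 0.0567]
eef_rot: [-3.142, -0.0, 2.999]
force: [-5.8, -0.6, 0.3]
grip_width: 0.0253
grip_force: 30.0
```

Call:
send_rows:
  rows:
    - {"dx":-0.5,"dy":0,"dz":0,"roll":0,"jaw":1}
    - {"dx":0,"dy":0,"dz":0,"roll":0,"jaw":1}

```text
time_s: 21.38
ee_pos: [0.5716, -0.1831, 0.0566]
eef_rot: [3.142, -0.001, 2.999]
force: [-8.7, -0.4, 1.1]
grip_width: 0.0252
grip_force: 30.0
```

Call:
send_rows:
  rows:
    - {"dx":-0.4,"dy":0,"dz":0,"roll":0,"jaw":1}
    - {"dx":0,"dy":0,"dz":0,"roll":0,"jaw":1}

```text
time_s: 21.55
ee_pos: [0.5716, -0.1831, 0.0566]
eef_rot: [3.141, -0.002, 2.999]
force: [-11.4, 0.0, 3.6]
grip_width: 0.0253
grip_force: 30.0
```

Call:
send_rows:
  rows:
    - {"dx":-0.4,"dy":0,"dz":0,"roll":0,"jaw":1}
    - {"dx":0,"dy":0,"dz":0,"roll":0,"jaw":1}

```text
time_s: 21.72
ee_pos: [0.5717, -0.1831, 0.0566]
eef_rot: [3.141, -0.003, 2.999]
force: [-15.0, -0.6, 4.7]
grip_width: 0.0252
grip_force: 30.0
```

Call:
send_rows:
  rows:
    - {"dx":-0.4,"dy":0,"dz":0,"roll":0,"jaw":1}
    - {"dx":0,"dy":0,"dz":0,"roll":0,"jaw":1}
    - {"dx":0,"dy":0,"dz":0,"roll":0,"jaw":1}

```text
time_s: 21.97
ee_pos: [0.5717, -0.1831, 0.0565]
eef_rot: [3.141, -0.004, 2.999]
force: [-16.5, 0.3, 6.9]
grip_width: 0.0253
grip_force: 30.0
```

Call:
send_rows:
  rows:
    - {"dx":1.5,"dy":0,"dz":0,"roll":0,"jaw":0.6}
    - {"dx":0,"dy":0,"dz":0,"roll":0,"jaw":0.2}
    - {"dx":0,"dy":0,"dz":0,"roll":0,"jaw":0}
    - {"dx":0,"dy":0,"dz":0,"roll":0,"jaw":-0.2}
    - {"dx":0,"dy":0,"dz":0,"roll":0,"jaw":-0.2}
    - {"dx":0,"dy":0,"dz":0,"roll":0,"jaw":-0.2}
    - {"dx":0,"dy":0,"dz":0,"roll":0,"jaw":-0.2}
    - {"dx":0,"dy":0,"dz":0,"roll":0,"jaw":-0.2}

```text
time_s: 22.63
ee_pos: [0.5718, -0.183, 0.0567]
eef_rot: [3.142, 0.0, 2.999]
force: [-0.2, -0.1, 0.3]
grip_width: 0.0564
grip_force: 0.0
```

Call:
send_rows:
  rows:
    - {"dx":0,"dy":0,"dz":-15,"roll":0,"jaw":-0.2}
    - {"dx":0,"dy":0,"dz":-30,"roll":0,"jaw":-0.2}
    - {"dx":0,"dy":0,"dz":-35,"roll":0,"jaw":-0.2}
    - {"dx":0,"dy":0,"dz":-35,"roll":0,"jaw":-0.2}
    - {"dx":10,"dy":0,"dz":-30,"roll":0,"jaw":-0.2}
    - {"dx":35,"dy":0,"dz":0,"roll":0,"jaw":-0.2}
    - {"dx":35,"dy":10,"dz":0,"roll":0,"jaw":-0.2}
    - {"dx":35,"dy":20,"dz":0,"roll":0,"jaw":-0.2}
    - {"dx":20,"dy":35,"dz":0,"roll":0,"jaw":-0.2}
    - {"dx":10,"dy":35,"dz":0,"roll":0,"jaw":-0.2}
    - {"dx":0,"dy":35,"dz":0,"roll":0,"jaw":-0.2}
    - {"dx":0,"dy":20,"dz":0,"roll":0,"jaw":-0.2}

```text
time_s: 23.63
ee_pos: [0.4499, -0.0065, 0.2023]
eef_rot: [3.141, 0.001, 3.0]
force: [1.4, -0.7, 0.8]
grip_width: 0.0565
grip_force: 0.0
```

Run:
```python
from h import *
a=take('side','side8')
cv2.imwrite('pics/c8.png',cv2.resize(a['frame'][140:240,320:430,::-1],None,fx=6,fy=6,interpolation=cv2.INTER_CUBIC))
P=cloud(a);M=np.array([.5945,-.187]);d=np.array([.9897,-.1435]);n=np.array([.1435,.9897])
s=(P[...,:2]-M)@d;l=(P[...,:2]-M)@n
m=(a['z_map']>0)&(abs(l)<.035)&(P[...,2]>.055)&(P[...,2]<.11)&(s>-.06)&(s<.03)
for k in np.arange(-.06,.03,.004):
    w=m&(abs(s-k)<.002)
    if w.any(): print(k.round(3),w.sum(),P[w][:,2].max().round(4),l[w].min().round(4),l[w].max().round(4))
```

```text
-0.052 13 0.0881 -0.0074 0.01
-0.048 18 0.0894 -0.0103 0.0122
-0.044 10 0.0896 -0.0114 0.0116
-0.04 12 0.09 -0.0135 0.0108
-0.036 11 0.0908 -0.0112 0.0079
-0.032 5 0.0858 -0.0123 0.012
-0.028 10 0.0892 -0.0101 0.0109
-0.024 10 0.0901 -0.0117 0.0112
-0.02 8 0.0884 -0.0097 0.0097
-0.016 8 0.0872 -0.0099 0.0071
-0.012 13 0.0888 -0.0114 0.0111
-0.008 8 0.0916 -0.0126 0.0115
-0.004 37 0.1005 -0.0244 0.0222
0.0 62 0.104 -0.0278 0.0227
0.004 24 0.1045 -0.0266 0.0262
0.008 16 0.1039 -0.0276 0.0206
0.012 18 0.107 -0.0274 0.0112
0.016 16 0.0991 -0.0275 0.0213
0.02 19 0.1028 -0.0275 0.02
0.024 19 0.1027 -0.0291 0.0201
0.028 17 0.1066 -0.0265 0.0166
```

View pics/c8.png

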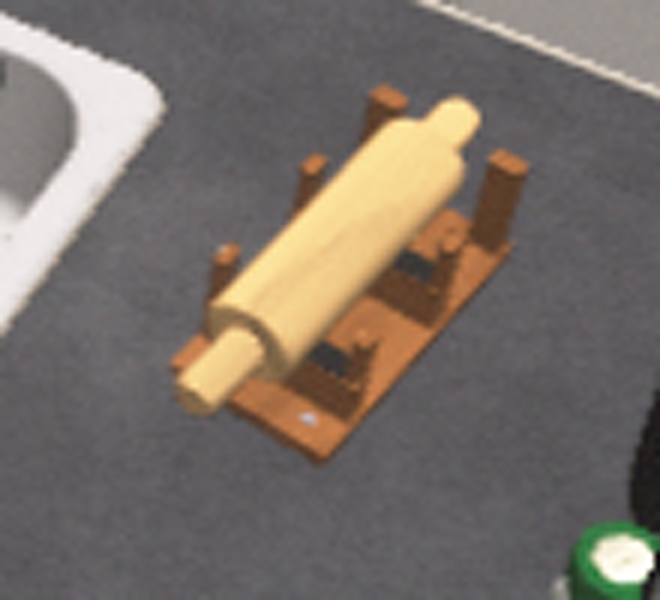

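The handle at crop (225,365) sits against the barrel face at (255,340) with no steel showing. The visible handle is about 48 mm long, as it should be, so the axle is home.

```bash
python3 -c "
from station import *
print(hand_in())"
```

```text
the job is handed in; nothing more can be done
None
```

The rolling pin is back together and the job is handed in at about 24 s: I let go of the axle about 64 mm in, took hold again at the handle and pushed it home to the stop at about 17 N, and the last picture shows the shoulder against the barrel with no steel visible.

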